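# Clamp a bottle on the orbital shaker

### The arm

A 6-joint arm with a two-finger parallel gripper is mounted at the origin on the work surface; the furniture and walls round the work are solid. World frame = base frame: x ahead of the robot, y to its left, z up, the work surface at z = 0. Lengths are in mm, angles in degrees, forces in N, time in s.
With the tool pointing down it reaches from about 400 to 825 mm from the base axis. Payload 7 kg.
Tool frame: the origin (TCP) lies on the mounting face of the last link; the fingertips stand 178 mm ahead of it and the grasp point (between the pads) lies 159 mm ahead of it; z points along the fingers, y is the line along which they close (so a half turn about z gives the same grasp; the last joint's range is limited). The gripper opens to 88 mm and grips with 3 to 60 N. Pads are 19 mm wide; open, the fingers measure 130 mm over their backs; the gripper's body (78 mm by 193 mm) begins 47 mm behind the grasp point.
Start: joints at [-57.29, 20.546, 0.682, 0, -70.136, -16.507], TCP at [188.33, -648.173, 404.661] pointing down, gripper open.
Joint ranges: [-176.03, 176.03], [-82.01, 121.73], [-58.28, 71.71], [-173.87, 95.51], [-174.79, -0.11], [-173.66, 173.66]. Speed limits (degrees/s): [136.94, 136.94, 172.46, 180, 180, 180].

### API

Orientations are given as a 3x3 rotation matrix whose columns are the frame's x, y, z axes.
In Python, from station import sensors, optics, robot gives the robot as it stands.
- The arm moves only by the tool jog_arm, never from a script. Its argument "motion" is a list of rows, each a list of 3 entries, a list of its own where there are three numbers: the opening, from 0 (shut) to 1 (fully open), then the shift along the tool's x, y, z in units of 30 mm (1.0 is 30 mm), then the turn, a rotation vector about the tool's x, y, z in units of 10 degrees (1.0 is 10 degrees). In form: [[gripper, [dx, dy, dz], [ax, ay, az]], ...]. A call has 1 to 20 rows; each row shifts and turns the commanded pose from where the row before left it, along the tool's axes as they then stand; what a row does not reach is not made up. A row lasts 1/8 s, in which the tool goes at most 62.5 mm and 10.7 degrees, less where a joint would pass 70% of its speed; a pose out of reach is approached as far as the arm can. A call is refused whole if a number of a shift passes 1 or a number of a turn 1, either way. A call with a gripper value outside its range is refused whole. The fingers move at their own pace and stop on an object; "squeeze" is the grip in N (left out, the last holds). Time passes only in rows, so rows that do not move let the fingers close. It gives the time, the measured TCP pose, the force, the opening and the grip force at its end, in the units of the state.
- sensors.observe(): the state, without advancing time (a new reading comes with each control period).
- optics.camera(name): name is "scene" or "top" or "wrist"; returns the picture (384x512x3 uint8, red, green, blue); there is no depth.
- optics.camera_model(name): a dict with "mtx" (3x3 intrinsics, pixels), "extrinsics" (4x4, takes a point from world to camera coordinates). Camera axes: x right, y down, z forward; pixel columns grow to the right and rows downward; lengths in mm; the calibration is good to about 2 mm. A picture is of the moment at which its call begins: read the wrist's pose just before it. camera_model takes no time and is no camera call; for the wrist camera it gives the pose at the moment of the call.
- robot.hand_in(): hands the job in; it is judged then, once.
The state is a dict: "t": time; "q": joint angles; "qd": joint speeds; "effort": joint torques, N m; "tcp_pos": TCP position; "tool_rot": TCP orientation; "contact_force": force on the tool from outside, world axes, zero at the start; "moment": the same for the moment, N m; "gripper_width": opening from 0.0 (shut) to 1.0 (fully open); "grasp_force": force on a finger pad.
Only numpy, scipy, OpenCV 4.12 (cv2) and the standard library are available. Lean on these libraries where they do the work, as an engineer would, in place of code of your own. Each camera call takes 0.05 s, during which the arm holds its last target. There are 200 camera calls.

### The job

Stand the blue-capped bottle upright in the middle of the orbital shaker's mat, between the two rubber bars, lowering it onto the mat rather than dropping it, and let go of it. Then pull up the lock plunger's black knob, slide the far bar toward the bottle to the next hole of the rail and let the pin drop fully home, so the bottle stands upright, penned between the bars. Finish still holding the knob between the fingers with the pin home; leave the other bottles where they are.

Things in the scene. Friction and masses are not known exactly. Their poses are not given: they have to be found in the camera images.
- shaker: Compact orbital shaker, white on a grey base pan, 206 x 196 mm, fixed to the table; on top an aluminium platform 220 (x) x 226 (y) mm with a black rubber mat, mat top 76 mm above the table. Origin: centre of its underside, on the table. x points from its front panel (dial, display, switch) to its back, y to its left, z up. All offsets below are in this frame.
- fixed_bar (a point): Middle of the near, fixed rubber bar's axis: x = -31.5, y = 0, z = 100 mm. Bar 14 mm diameter, along y, 150 mm of rubber, top 31 mm above the mat; end blocks 32 (x) x 26 (y) mm at y = +-96 mm, tops at z = 114.5 mm. Axes as the shaker's.
- far_bar (a point): Middle of the far, sliding rubber bar's axis: x = +51.5, y = 0, z = 100 mm at the start; same size and end blocks as the fixed bar. Clear gap between the rubber faces 69 mm at the start, 49 mm with the far bar one hole nearer. Its blocks ride on two rails along x, 20 mm wide, at y = +-96 mm, tops at z = 92 mm. Axes as the shaker's.
- bottle_spot (a point): Point on the mat's top in the middle of the mat (x = 0, y = 0, z = 76 mm), halfway between the bars once the far bar is one hole nearer; the fixed bar's rubber face is 24.5 mm from it toward -x. Axes as the shaker's.
- next_hole (a point): Mouth of the hole in which the pin must end (x = +31.5, y = -96, z = 92 mm): in the right-hand rail, which has 10 mm holes every 20 mm, 20 mm along -x from the hole in which the pin starts. Axes as the shaker's.
- clamp_bar (a joint): Travel of the far bar along the rails in m: 0 in its first hole, grows as it moves along the shaker's -x toward the bottle and the fixed bar; 0.020 = pin over the next hole. Slides with about 1.5 N of friction; the pin has about 1 mm of play each way in a hole.
- lock_plunger (a joint): Lift of the spring-loaded lock plunger in m: 0 = pin (8 mm diameter, round tip) fully home, 10 mm deep in its hole; 0.011 or more = pin clear of the rail; 0.013 = top stop. The spring pulls it down with 3 N at 0 and about 6 N at the top. It sits on the far bar's right end block (y = -96 mm) and travels with the bar: held up by its knob, it slides the bar along.
- knob_mid (a point): Middle of the plunger's black knob with a red cap disc (25 mm diameter, 20 mm of gripping length), on the plunger's vertical axis; at the start at x = +51.5, y = -96, z = 148.5 mm (knob top at 158 mm). It lifts with the plunger and slides with the far bar. Axes as the shaker's.
- plunger_knob: The same knob as a body; origin at the centre of its underside, 14 mm below knob_mid; axes as the shaker's.
- blue_cap_bottle: The bottle to clamp: pink medium bottle with a BLUE cap, 46 mm diameter, 98 mm high with its cap, about 0.1 kg, standing on the table to the right of the micromanipulator (which is 190 mm tall). Grasp it round its straight body, 0 to 71 mm above its underside, not by the cap. Origin: centre of its underside, z up.
- white_cap_bottle: Bystander: the same medium bottle with a WHITE cap, 46 mm diameter, 98 mm high. Origin: centre of its underside.
- oil_bottle: Bystander: pale oil bottle with a yellow cap, 55 mm diameter, 118 mm high. Origin: centre of its underside.
- dropper_bottle: Bystander: small brown dropper bottle with a black cap, 28 mm diameter, 70 mm high, behind the shaker. Origin: centre of its underside.
There are look-alikes about, which are no part of the job. What is shaped like the blue_cap_bottle but purple or red is not meant.

How it is judged (in metres and radians):
On the way, in this order (a step that is already met when the one before it is completed fails the run):
1. the blue-capped bottle, still held, has been lowered upright onto the mat between the open bars (x of blue_cap_bottle in the frame of bottle_spot between -0.012 and 0.028 m and y of blue_cap_bottle in the frame of bottle_spot between -0.03 and 0.03 m and z of blue_cap_bottle in the frame of bottle_spot between -0.004 and 0.006 m and angle between blue_cap_bottle's own z axis and vertical below 0.09 rad and value of joint clamp_bar between -0.003 and 0.003 m and contact force between the fingers and blue_cap_bottle above 1 N), for 0.1 s.
2. the bottle is let go and stands upright and still in the middle of the mat between the open bars (x of blue_cap_bottle in the frame of bottle_spot between -0.012 and 0.028 m and y of blue_cap_bottle in the frame of bottle_spot between -0.03 and 0.03 m and z of blue_cap_bottle in the frame of bottle_spot between -0.004 and 0.006 m and angle between blue_cap_bottle's own z axis and vertical below 0.09 rad and value of joint clamp_bar between -0.003 and 0.003 m and contact force between the fingers and blue_cap_bottle below 0.1 N and linear speed of blue_cap_bottle below 0.02 m/s), for 0.2 s.
3. the knob is pulled up until the pin is clear of its hole (value of joint lock_plunger above 0.009 m and contact force between the fingers and plunger_knob above 1 N), for 0.1 s.
At the end, for the whole second after the job is handed in: Far bar at the next hole (travel 17.5 to 22.5 mm), pin fully home (lift under 1.5 mm), knob still held (over 2 N); blue-capped bottle standing still and upright (under 0.07 rad) on the mat between the bars, within 35 mm of the middle along them, untouched by the robot (value of joint clamp_bar between 0.0175 and 0.0225 m and value of joint lock_plunger below 0.0015 m and velocity of joint clamp_bar between -0.005 and 0.005 m/s and contact force between the fingers and plunger_knob above 2 N and x of blue_cap_bottle in the frame of bottle_spot between -0.006 and 0.006 m and y of blue_cap_bottle in the frame of bottle_spot between -0.035 and 0.035 m and z of blue_cap_bottle in the frame of bottle_spot between -0.004 and 0.004 m and angle between blue_cap_bottle's own z axis and vertical below 0.07 rad and linear speed of blue_cap_bottle below 0.02 m/s and contact force between each of the arm, the fingers and blue_cap_bottle below 0.1 N); the arm keeps its last pose, push and grip.
It fails at once if the white-capped bottle, the oil bottle or the dropper bottle is shifted by more than 15 mm or tipped (distance of any of white_cap_bottle, oil_bottle, dropper_bottle from where it was at the start of the episode above 0.015 m or angle between any of white_cap_bottle, oil_bottle, dropper_bottle's own z axis and vertical above 0.3 rad).
It fails at once if the blue-capped bottle is tipped over (more than 0.5 rad) (angle between blue_cap_bottle's own z axis and vertical above 0.5 rad).
It also fails if it takes over 51 s, if anything falls off the work surface, if the arm or the gripper's body presses on something with over 40 N, if the wrist force passes 120 N, or if a joint passes its speed limit or range.

## Working session

There is one attempt and no reset: what is moved stays moved. The work goes in short steps, Python scripts to look and compute and a tool call to move; the robot and the scene stay as the last step left them, time stands still between calls to the robot, and variables do not carry over. Pictures are saved under pics/ and viewed, at most 10 in all, crops included, and the job is handed in when it is done.

Besides the shell and the picture viewer there is one more tool, called after "Emit:" as name(argument=value, ...) on one line, values as JSON. jog_arm: Moves the arm, as the interface text tells. Its arguments: {"type":"object","properties":{"motion":{"type":"array"},"squeeze":{"type":"number"}},"required":["motion"]}

```bash
mkdir -p pics; cat > h.py <<'E'
import numpy as np, cv2
from station import sensors, optics, robot
def grab(n,fn):
    m=optics.camera_model(n); im=optics.camera(n); cv2.imwrite('pics/'+fn,im[:,:,::-1]); return im,m
def ray(m,px):
    E=np.array(m['extrinsics']);R=E[:3,:3];t=E[:3,3]
    d=R.T@np.linalg.solve(np.array(m['mtx']),[px[0],px[1],1.]); return -R.T@t,d
def onz(m,px,z):
    o,d=ray(m,px); return o+d*(z-o[2])/d[2]
def proj(m,p):
    E=np.array(m['extrinsics']);c=E[:3,:3]@p+E[:3,3]; u=np.array(m['mtx'])@c; return u[:2]/u[2]
E
python3 - <<'E'
from h import *
s=sensors.observe(); print(s['t'],s['tcp_pos'],np.round(s['tool_rot'],3).tolist(),s['gripper_width'])
a,m1=grab('scene','s0.png'); b,m2=grab('top','t0.png')
for m in(m1,m2): print(np.round(m['mtx'],1).tolist(),np.round(m['extrinsics'],3).tolist())
cv2.imwrite('pics/both0.png',cv2.resize(np.vstack([a,b])[:,:,::-1],None,fx=.78,fy=.78))
E
```

```text
0.0 [ 188.31664754 -647.98561674  403.7067751 ] [[-0.96, -0.279, -0.001], [-0.279, 0.96, 0.002], [0.0, 0.002, -1.0]] 0.9996627082557693
[[403.8, 0.0, 256.9], [0.0, 403.8, 190.3], [0.0, 0.0, 1.0]] [[-0.929, -0.369, 0.003, 453.072], [-0.319, 0.799, -0.51, 208.675], [0.186, -0.475, -0.86, 1069.47], [0.0, 0.0, 0.0, 1.0]]
[[417.6, 0.0, 248.7], [0.0, 417.6, 189.5], [0.0, 0.0, 1.0]] [[-0.022, -1.0, 0.011, 12.421], [-0.992, 0.021, -0.123, 500.464], [0.122, -0.014, -0.992, 1373.674], [0.0, 0.0, 0.0, 1.0]]
```

View pics/s0.png

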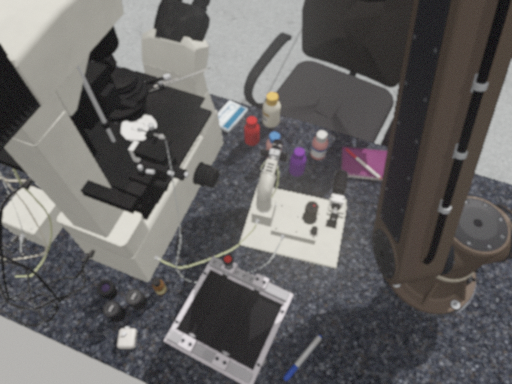

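View pics/t0.png

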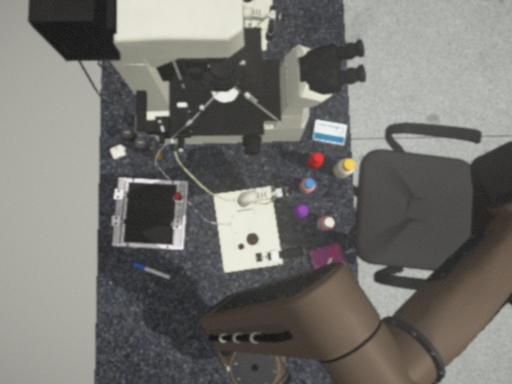

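The scene view shows bottles at: red (252,130), blue cap (274,140), purple (299,158), white cap (320,145), yellow oil (271,108). The shaker is at (230,320) and the knob at (228,261). In the top view: blue cap (308,185), red (316,160), purple (302,211), white (326,223), oil (345,168), knob (177,196). The blue cap on a pinkish body at (308,185) fits; I'll confirm it with one enlarged crop.

```bash
python3 - <<'E'
from h import *
s=cv2.imread('pics/s0.png');t=cv2.imread('pics/t0.png')
A=cv2.resize(s[85:185,225:355],(390,300),interpolation=cv2.INTER_CUBIC)
B=cv2.resize(t[130:240,235:365],(390,300),interpolation=cv2.INTER_CUBIC)
C=cv2.resize(t[168:258,100:200],(390,300),interpolation=cv2.INTER_CUBIC)
D=cv2.resize(s[245:384,150:310],(390,300),interpolation=cv2.INTER_CUBIC)
cv2.imwrite('pics/c0.png',np.vstack([np.hstack([A,B]),np.hstack([D,C])]))
ms={k:optics.camera_model(k) for k in('scene','top')}
def blobs(im,lo,hi,x0,y0,x1,y1):
    h=cv2.cvtColor(im,cv2.COLOR_BGR2HSV);k=cv2.inRange(h,lo,hi);z=np.zeros_like(k);z[y0:y1,x0:x1]=k[y0:y1,x0:x1]
    n,_,st,c=cv2.connectedComponentsWithStats(z); return [(st[i].tolist(),np.round(c[i],1).tolist()) for i in range(1,n) if st[i,4]>8]
bl=((95,90,60),(125,255,255))
print('blue s',blobs(s,*bl,240,110,340,200)); print('blue t',blobs(t,*bl,280,150,340,240))
rd=((170,110,50),(180,255,255))
print('red s',blobs(s,*rd,200,240,260,280)); print('red t',blobs(t,*rd,165,180,190,210))
br=((0,0,120),(180,90,255))
print('sh t',blobs(t,(0,0,90),(180,80,255),105,170,195,256))
print('red s2',blobs(s,(0,110,50),(10,255,255),200,240,260,280),blobs(t,(0,110,50),(10,255,255),165,180,190,210))
E
```

```text
blue s [([269, 131, 11, 11, 83], [274.0, 135.7])]
blue t [([305, 179, 10, 9, 65], [309.7, 182.6])]
red s []
red t []
sh t [([111, 170, 83, 86, 2464], [151.3, 214.2]), ([184, 170, 11, 11, 51], [189.7, 174.2]), ([189, 208, 6, 24, 84], [192.3, 221.2]), ([187, 242, 8, 9, 45], [190.2, 246.4])]
red s2 [([224, 255, 8, 8, 49], [227.5, 258.7])] [([174, 193, 6, 6, 30], [176.6, 195.4])]
```

View pics/c0.png

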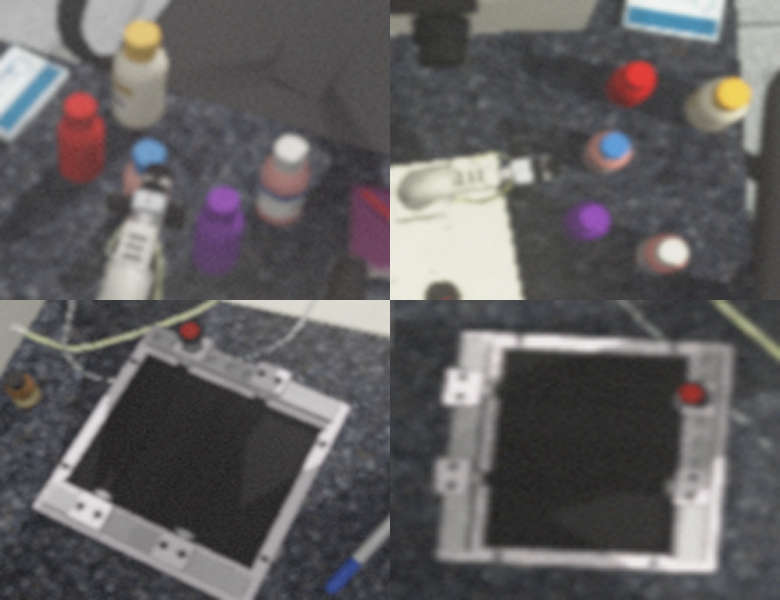

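The crop confirms it: blue cap on a pink bottle, beside the manipulator's tip. In the top crop the bar blocks are at (462,388), (452,475), (688,487), and the red knob is at (690,394).

```bash
python3 - <<'E'
from h import *
ms=optics.camera_model('scene');mt=optics.camera_model('top')
def tri(ps,pt):
    A=[];b=[]
    for m,p in((ms,ps),(mt,pt)):
        o,d=ray(m,p);d/=np.linalg.norm(d);P=np.eye(3)-np.outer(d,d);A.append(P);b.append(P@o)
    return np.linalg.lstsq(np.vstack(A),np.hstack(b),rcond=None)[0]
r=lambda v:np.round(v,1)
print('cap tri',r(tri((274,135.7),(309.7,182.6))),'top z93',r(onz(mt,(309.7,182.6),93)),'scene z93',r(onz(ms,(274,135.7),93)))
print('knob tri',r(tri((227.5,258.7),(176.6,195.4))),'t158',r(onz(mt,(176.6,195.4),158)),'s',r(onz(ms,(227.5,258.7),158)))
T=lambda x,y:(100+(x-390)/3.9,168+(y-300)/3.3333)
S=lambda x,y:(150+x/2.4375,245+(y-300)/2.158)
B=[onz(mt,T(*p),114.5) for p in((462,388),(452,475),(688,487))]
print('blocks top',[r(b) for b in B])
Bs=[onz(ms,S(*p),114.5) for p in((92,510),(172,548),(270,380))]
print('blocks scene',[r(b) for b in Bs])
# platform corners in top crop & scene crop
C=[onz(mt,T(*p),73) for p in((464,333),(733,345),(716,571),(436,559))]
print('corners',[r(c) for c in C],r(np.mean(C,0)))
# fit shaker pose: model pts
M=np.array([[51.5,96],[-31.5,96],[-31.5,-96],[51.5,-96]])
for nm,Q in(('top',B+[onz(mt,(176.6,195.4),158)]),):
    Q=np.array(Q)[:,:2];mc=M.mean(0);qc=Q.mean(0);H=(M-mc).T@(Q-qc);a=np.arctan2(H[0,1]-H[1,0],H[0,0]+H[1,1])
    R=np.array([[np.cos(a),-np.sin(a)],[np.sin(a),np.cos(a)]]);o=qc-R@mc
    print(nm,'yaw',np.degrees(a),'origin',r(o),'res',r(Q-(M@R.T+o)).tolist(),'knob',r(R@[51.5,-96]+o))
for nm,p,z in(('red',(316,160),98),('purple',(302,211),90),('white',(328,222),98),('oil',(347,163),110)): print(nm,r(onz(mt,p,z)))
print('manip tip',r(onz(mt,(235+(540-390)/3,130+168/2.727),100)),r(onz(mt,(235+(540-390)/3,130+168/2.727),50)))
E
```

```text
cap tri [ 511.1 -193.9   96.8] top z93 [ 511.4 -194.6   93. ] scene z93 [ 512.4 -196.8   93. ]
knob tri [471.2 222.9 160.6] t158 [471.6 223.3 158. ] s [471.6 222.  158. ]
blocks top [array([483.5, 412.8, 114.5]), array([401.7, 419.4, 114.5]), array([386.3, 231. , 114.5])]
blocks scene [array([483.5, 412.4, 114.5]), array([403.7, 418.5, 114.5]), array([386.4, 231.4, 114.5])]
corners [array([542.5, 424.4,  73. ]), array([526. , 199.9,  73. ]), array([307.2, 214.8,  73. ]), array([323.8, 443.8,  73. ])] [424.9 320.7  73. ]
top yaw -4.253251708401164 origin [425.8 322.4] res [[-0.8, -1.5], [0.2, -1.0], [-0.9, 2.0], [1.5, 0.5]] knob [470.  222.8]
red [ 584.  -217.2   98. ]
purple [ 420.5 -166.7   90. ]
white [ 383.2 -246.9   98. ]
oil [ 569.9 -314.1  110. ]
manip tip [ 483.  -113.2  100. ] [ 488.8 -118.3   50. ]
```

Emit:
jog_arm(motion=[[0.9,[-0.9,0.7,0],[0,0,0]],[0.9,[-0.9,0.7,0],[0,0,0]],[0.9,[-0.9,0.7,0],[0,0,0]],[0.9,[-0.9,0.7,0],[0,0,0]],[0.9,[-0.9,0.7,0],[0,0,0]],[0.9,[-0.9,0.7,0],[0,0,0]],[0.9,[-0.9,0.7,0],[0,0,0]],[0.9,[-0.9,0.7,0],[0,0,0]],[0.9,[-0.9,0.7,0],[0,0,0]],[0.9,[-0.9,0.7,0],[0,0,0]],[0.9,[-0.9,0.7,0],[0,0,0]],[0.9,[-0.9,0.7,0],[0,0,0]],[0.9,[-0.9,0.7,0],[0,0,0]],[0.9,[-0.9,0.7,0],[0,0,0]],[0.9,[-0.9,0.7,0],[0,0,0]],[0.9,[-0.9,0.7,0],[0,0,0]]], squeeze=20)

```text
t: 2.1
tcp_pos: [509.8, -203.9, 404.4]
tool_rot: [[-0.96, -0.279, -0.001], [-0.279, 0.96, 0.0], [0.0, 0.0, -1.0]]
contact_force: [0.1, 1.0, 0.2]
gripper_width: 0.898
grasp_force: 0.0
```

Emit:
jog_arm(motion=[[0.9,[0,0,0],[0,0,-1]],[0.9,[0,0,0],[0,0,-1]],[0.9,[0,0,0],[0,0,-1]],[0.9,[0,0,0],[0,0,-1]],[0.9,[0,0,0],[0,0,-1]],[0.9,[0,0,0],[0,0,-1]],[0.9,[0,0,0],[0,0,-1]],[0.9,[0,0,0],[0,0,-1]],[0.9,[0,0,0],[0,0,-1]],[0.9,[0,0,0],[0,0,-1]],[0.9,[0,0,0],[0,0,-1]],[0.9,[0,0,0],[0,0,-0.9]],[0.9,[0,0,0],[0,0,0]],[0.9,[0,0,0],[0,0,0]]])

```text
t: 3.85
tcp_pos: [509.3, -205.0, 404.5]
tool_rot: [[0.707, -0.707, -0.0], [-0.707, -0.707, 0.0], [-0.0, 0.0, -1.0]]
contact_force: [-0.4, 0.0, 0.9]
gripper_width: 0.9
grasp_force: 0.0
```

```bash
python3 - <<'E'
from h import *
s=sensors.observe(); R=np.array(s['tool_rot']);p=np.array(s['tcp_pos']); print(s['t'],p,np.round(R,3).tolist(),np.round(s['q'],1),s['gripper_width'])
w,m=grab('wrist','w1.png')
h=cv2.cvtColor(w,cv2.COLOR_RGB2HSV);k=cv2.inRange(h,(95,90,60),(125,255,255))
n,_,st,c=cv2.connectedComponentsWithStats(k)
for i in range(1,n):
    if st[i,4]>60: print(st[i],c[i],onz(m,c[i],97))
g=p+R[:,2]*159
print('tool shift to (511.2,-194.5):',np.round(R.T@(np.array([511.2,-194.5,58])-g)/30,2))
for pt in((511.2,-194.5,98),(511.2,-194.5,0)): print(proj(m,np.array(pt)))
E
```

```text
3.85 [ 509.3381976  -204.98405885  404.50201065] [[0.707, -0.707, -0.0], [-0.707, -0.707, 0.0], [-0.0, 0.0, -1.0]] [ -1.5   8.7 -15.3  -0.  -66.   46.5] 0.9003572774634351
[145   0  55  32 920] [167.36413043  11.2       ] [ 657.27714201 -250.08768896   97.        ]
[ 234  168   33   38 1003] [250.32303091 186.46560319] [ 512.34886381 -195.0560662    97.        ]
tool shift to (511.2,-194.5): [-0.2  -0.29  6.25]
[250.77290901 188.06279545]
[252.91805411 165.96793025]
```

View pics/w1.png

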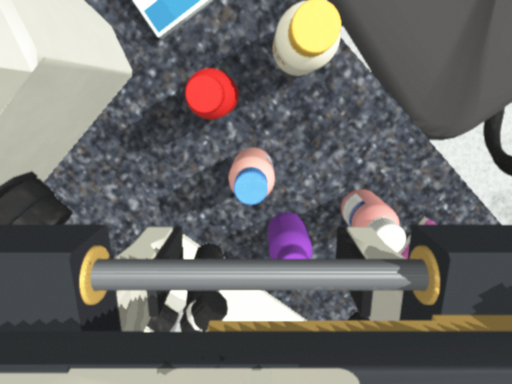

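The wrist picture shows the blue cap at (250,186), with red (211,93), oil (316,27), purple (290,238) and white (388,237). The manipulator's black tip is near (208,255), so I'll check its clearance.

```bash
python3 - <<'E'
from h import *
s=sensors.observe();R=np.array(s['tool_rot']);p=np.array(s['tcp_pos']);g=p+R[:,2]*159
mw=optics.camera_model('wrist');ms=optics.camera_model('scene');mt=optics.camera_model('top')
print('cam in tool',R.T@(ray(mw,(0,0))[0]-p))
def tri(L):
    A=[];b=[]
    for m,q in L:
        o,d=ray(m,q);d/=np.linalg.norm(d);P=np.eye(3)-np.outer(d,d);A.append(P);b.append(P@o)
    return np.linalg.lstsq(np.vstack(A),np.hstack(b),rcond=None)[0]
for a,b in(((276.7,145),(286.7,191.2)),((275.5,152),(280,188)),((276,147),(283,190))):
    X=tri([(ms,a),(mt,b)]); print(np.round(X),'reproj',proj(ms,X),proj(mt,X),'tool rel bottle',np.round(R.T@(X-[511.8,-194.8,58])))
for z in(60,100,150): X=onz(mw,(205,250),z);print(z,np.round(X),np.round(R.T@(X-[511.8,-194.8,58])))
print(np.round(R.T@(np.array([511.8,-194.8,58])-g)/30,2))
E
```

```text
cam in tool [72.66776452 -0.77139816 19.75232805]
[ 476. -111.  171.] reproj [276.75721688 145.01357997] [286.69053335 191.14968959] tool rel bottle [ -84.  -34. -113.]
[480. -93. 165.] reproj [272.88257229 151.31308063] [280.38388437 190.30588925] tool rel bottle [ -95.  -50. -107.]
[ 477. -100.  177.] reproj [275.12031936 146.78365586] [283.13982933 190.77204606] tool rel bottle [ -92.  -42. -119.]
60 [ 491. -103.   60.] [-80. -50.  -2.]
100 [ 500. -122.  100.] [-60. -43. -42.]
150 [ 510. -145.  150.] [-36. -34. -92.]
[-0.18 -0.3   6.25]
```

Emit:
jog_arm(motion=[[0.9,[-0.18,-0.3,0],[0,0,0]],[0.9,[0,0,0.9],[0,0,0]],[0.9,[0,0,0.9],[0,0,0]],[0.9,[0,0,0.9],[0,0,0]],[0.9,[0,0,0.9],[0,0,0]],[0.9,[0,0,0.8],[0,0,0]],[0.9,[0,0,0.6],[0,0,0]],[0.9,[0,0,0.5],[0,0,0]],[0.9,[0,0,0.4],[0,0,0]],[0.9,[0,0,0.3],[0,0,0]],[0.9,[0,0,0],[0,0,0]],[0.9,[0,0,0],[0,0,0]]])

```text
t: 5.4
tcp_pos: [512.2, -194.8, 219.1]
tool_rot: [[0.71, -0.705, 0.001], [-0.705, -0.71, -0.0], [0.001, -0.0, -1.0]]
contact_force: [0.1, -0.1, -0.1]
gripper_width: 0.9
grasp_force: 0.0
```

Emit:
jog_arm(motion=[[0.4,[0,0,0],[0,0,0]],[0.3,[0,0,0],[0,0,0]],[0.3,[0,0,0],[0,0,0]],[0.3,[0,0,0],[0,0,0]],[0.3,[0,0,0],[0,0,0]],[0.3,[0,0,0],[0,0,0]],[0.3,[0,0,0],[0,0,0]],[0.3,[0,0,0],[0,0,0]]], squeeze=15)

```text
t: 6.4
tcp_pos: [511.9, -194.8, 218.7]
tool_rot: [[0.71, -0.705, 0.0], [-0.705, -0.71, -0.0], [0.0, 0.0, -1.0]]
contact_force: [-0.3, 0.1, 1.8]
gripper_width: 0.522
grasp_force: 15.0
```

Emit:
jog_arm(motion=[[0.3,[0,0,-0.3],[0,0,0]],[0.3,[0,0,-0.7],[0,0,0]],[0.3,[0,0,-1],[0,0,0]],[0.3,[0,0,-1],[0,0,0]],[0.3,[0,0,-1],[0,0,0]],[0.3,[0,0,-1],[0,0,0]],[0.3,[0,0,-1],[0,0,0]],[0.3,[0,0,-0.6],[0,0,0]],[0.3,[0,0,-0.4],[0,0,0]],[0.3,[0,0,0],[0,0,0]]])

```text
t: 7.65
tcp_pos: [511.9, -194.8, 429.3]
tool_rot: [[0.71, -0.705, 0.001], [-0.705, -0.71, 0.0], [0.001, -0.001, -1.0]]
contact_force: [-0.1, 0.6, -1.6]
gripper_width: 0.523
grasp_force: 15.0
```

Emit:
jog_arm(motion=[[0.3,[-0.4,-0.3,0],[0,0,0]],[0.3,[-0.7,-0.5,0],[0,0,0]],[0.3,[-0.9,-0.65,0],[0,0,0]],[0.3,[-0.9,-0.65,0],[0,0,0]],[0.3,[-0.9,-0.65,0],[0,0,0]],[0.3,[-0.9,-0.65,0],[0,0,0]],[0.3,[-0.9,-0.65,0],[0,0,0]],[0.3,[-0.9,-0.65,0],[0,0,0]],[0.3,[-0.9,-0.65,0],[0,0,0]],[0.3,[-0.9,-0.65,0],[0,0,0]],[0.3,[-0.9,-0.65,0],[0,0,0]],[0.3,[-0.9,-0.65,0],[0,0,0]],[0.3,[-0.9,-0.65,0],[0,0,0]],[0.3,[-0.9,-0.65,0],[0,0,0]],[0.3,[-0.9,-0.65,0],[0,0,0]],[0.3,[-0.9,-0.65,0],[0,0,0]],[0.3,[-0.5,-0.35,0],[0,0,0]],[0.3,[0,0,0],[0,0,0]]])

```text
t: 9.9
tcp_pos: [425.7, 324.6, 427.8]
tool_rot: [[0.711, -0.704, -0.001], [-0.704, -0.711, -0.001], [0.0, 0.002, -1.0]]
contact_force: [0.6, 0.2, -1.3]
gripper_width: 0.518
grasp_force: 15.0
```

Emit:
jog_arm(motion=[[0.3,[0,0,0],[0,0,0.5]],[0.3,[0,0,0],[0,0,0.9]],[0.3,[0,0,0],[0,0,0.9]],[0.3,[0,0,0],[0,0,0.9]],[0.3,[0,0,0],[0,0,0.9]],[0.3,[0,0,0],[0,0,0.8]],[0.3,[0,0,0],[0,0,0]],[0.3,[0,0,0],[0,0,0]]])

```text
t: 10.9
tcp_pos: [426.3, 323.1, 428.6]
tool_rot: [[-0.064, -0.998, -0.0], [-0.998, 0.064, -0.0], [0.0, 0.0, -1.0]]
contact_force: [-0.3, 0.8, -0.3]
gripper_width: 0.523
grasp_force: 15.0
```

```bash
python3 - <<'E'
from h import *
s=sensors.observe();R=np.array(s['tool_rot']);p=np.array(s['tcp_pos']);g=p+R[:,2]*159
print(s['t'],p,np.round(R,3).tolist(),s['gripper_width'],s['grasp_force'])
w,m=grab('wrist','w2.png'); a,ms=grab('scene','s2.png'); b,mt=grab('top','t2.png')
O=np.array([425.5,322.]);y=np.radians(-4.25);Rz=np.array([[np.cos(y),-np.sin(y)],[np.sin(y),np.cos(y)]])
T=np.r_[Rz@[2,0]+O,76+59]
print('shift',np.round(R.T@(T-g)/30,2))
v=w[:,:,::-1].copy()
for q,z in(((-31.5,96),114.5),((-31.5,-96),114.5),((51.5,96),114.5),((51.5,-96),158),((0,0),76),((51.5,60),107),((51.5,-60),107),((-31.5,60),107),((-31.5,-60),107)):
    u=proj(m,np.r_[Rz@q+O,z]); cv2.circle(v,(int(u[0]),int(u[1])),3,(0,255,0),1)
h=cv2.cvtColor(w,cv2.COLOR_RGB2HSV);k=cv2.inRange(h,(0,130,60),(8,255,255))
n,_,st,c=cv2.connectedComponentsWithStats(k)
for i in range(1,n):
    if st[i,4]>60: print(st[i],c[i],onz(m,c[i],158))
cv2.imwrite('pics/w2b.png',v)
E
```

```text
10.9 [426.28924388 323.10311253 428.61000918] [[-0.064, -0.998, -0.0], [-0.998, 0.064, -0.0], [0.0, 0.0, -1.0]] 0.522830788856519 14.999335259199142
shift [ 0.04 -0.04  4.49]
[173  45  26  28 538] [185.33828996  58.66542751] [472.51911692 222.3687056  158.        ]
```

View pics/w2b.png

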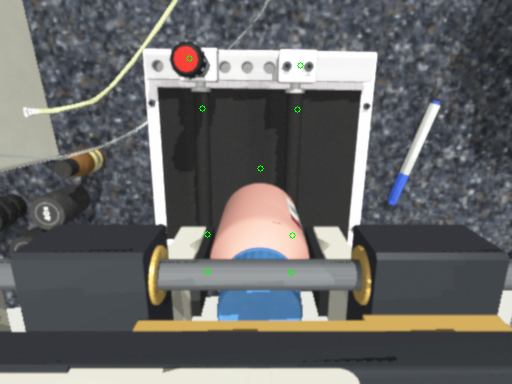

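The wrist picture shows the predicted shaker points (green) on the blocks, bars and knob (185,58), within 2 mm. The held bottle hangs above the gap, so I'll lower it.

Emit:
jog_arm(motion=[[0.3,[0.04,0,0.5],[0,0,0]],[0.3,[0,0,0.8],[0,0,0]],[0.3,[0,0,0.9],[0,0,0]],[0.3,[0,0,0.8],[0,0,0]],[0.3,[0,0,0.6],[0,0,0]],[0.3,[0,0,0.4],[0,0,0]],[0.3,[0,0,0.2],[0,0,0]],[0.3,[0,0,0.1],[0,0,0]],[0.3,[0,0,0],[0,0,0]],[0.3,[0,0,0],[0,0,0]]])

```text
t: 12.3
tcp_pos: [426.2, 322.5, 300.1]
tool_rot: [[-0.066, -0.998, 0.0], [-0.998, 0.066, 0.001], [-0.001, -0.0, -1.0]]
contact_force: [0.3, 0.2, -1.2]
gripper_width: 0.524
grasp_force: 15.0
```

Emit:
jog_arm(motion=[[0.3,[0,0,0.04],[0,0,0]],[0.3,[0,0,0.04],[0,0,0]],[0.3,[0,0,0.04],[0,0,0]],[0.3,[0,0,0],[0,0,0]],[0.3,[0,0,0],[0,0,0]]])

```text
t: 12.92
tcp_pos: [426.2, 322.4, 296.1]
tool_rot: [[-0.066, -0.998, -0.0], [-0.998, 0.066, -0.0], [0.0, -0.0, -1.0]]
contact_force: [-0.1, -0.1, -1.2]
gripper_width: 0.524
grasp_force: 15.0
```

Emit:
jog_arm(motion=[[0.3,[0,0,0.03],[0,0,0]],[0.3,[0,0,0.02],[0,0,0]],[0.3,[0,0,0],[0,0,0]],[0.3,[0,0,0],[0,0,0]]])

```text
t: 13.42
tcp_pos: [426.2, 322.4, 294.8]
tool_rot: [[-0.066, -0.998, 0.0], [-0.998, 0.066, 0.0], [-0.0, -0.0, -1.0]]
contact_force: [-1.7, -0.5, 3.4]
gripper_width: 0.524
grasp_force: 15.0
```

It touched down at about 4.5 N. Next I'll release and rise.

Emit:
jog_arm(motion=[[0.3,[0,0,0],[0,0,0]],[0.6,[0,0,0],[0,0,0]],[0.75,[0,0,0],[0,0,0]],[0.9,[0,0,0],[0,0,0]],[0.9,[0,0,0],[0,0,0]],[0.9,[0,0,0],[0,0,0]],[0.9,[0,0,0],[0,0,0]],[0.9,[0,0,-0.3],[0,0,0]],[0.9,[0,0,-0.7],[0,0,0]],[0.9,[0,0,-0.9],[0,0,0]],[0.9,[0,0,-0.9],[0,0,0]],[0.9,[0,0,-0.6],[0,0,0]],[0.9,[0,0,0],[0,0,0]],[0.9,[0,0,0],[0,0,0]]])

```text
t: 15.18
tcp_pos: [426.0, 322.1, 396.2]
tool_rot: [[-0.066, -0.998, -0.0], [-0.998, 0.066, -0.0], [0.0, 0.0, -1.0]]
contact_force: [0.4, -0.4, -0.2]
gripper_width: 0.9
grasp_force: 0.0
```

```bash
python3 - <<'E'
from h import *
s=sensors.observe();R=np.array(s['tool_rot']);p=np.array(s['tcp_pos']);g=p+R[:,2]*159
print(s['t'],p,s['gripper_width'],s['grasp_force'],s['contact_force'])
w,m=grab('wrist','w3.png')
h=cv2.cvtColor(w,cv2.COLOR_RGB2HSV)
for nm,lo,hi,z in(('knob',(0,130,60),(8,255,255),158),('cap',(95,90,60),(125,255,255),174)):
    n,_,st,c=cv2.connectedComponentsWithStats(cv2.inRange(h,lo,hi))
    for i in range(1,n):
        if st[i,4]>60:
            X=onz(m,c[i],z);print(nm,st[i],c[i],X,np.round(R.T@(np.r_[X[:2],149.5]-g)/30,2))
E
```

```text
15.175 [426.0148531  322.14827931 396.22002339] 0.899550969463496 0.0 [ 0.40737094 -0.42994965 -0.20745289]
knob [159  40  29  31 700] [173.16285714  54.79714286] [472.49037307 222.33201686 158.        ] [ 3.22 -1.77  2.92]
cap [396 179  25  37 454] [407.64537445 196.60132159] [331.79122047 317.55912317 174.        ] [0.36 3.12 2.93]
cap [ 235  185   49   53 2003] [259.07838243 211.76585122] [426.49539863 321.45948674 174.        ] [ 0.02 -0.02  2.92]
```

View pics/w3.png

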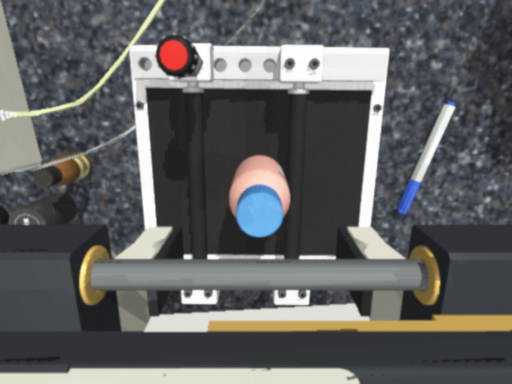

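The bottle stands upright at (259,200), clear between the bars (x=197 and x=297), and the red knob is at (173,55). Now I'll grasp the knob.

Emit:
jog_arm(motion=[[0.8,[0.4,-0.2,0],[0,0,0]],[0.7,[0.7,-0.4,0],[0,0,0]],[0.7,[0.8,-0.45,0],[0,0,0]],[0.7,[0.7,-0.4,0],[0,0,0]],[0.7,[0.5,-0.25,0],[0,0,0]],[0.7,[0.11,-0.06,0],[0,0,0]],[0.7,[0,0,0.4],[0,0,0]],[0.7,[0,0,0.7],[0,0,0]],[0.7,[0,0,0.7],[0,0,0]],[0.7,[0,0,0.6],[0,0,0]],[0.7,[0,0,0.4],[0,0,0]],[0.7,[0,0,0.15],[0,0,0]],[0.7,[0,0,0],[0,0,0]],[0.7,[0,0,0],[0,0,0]]])

```text
t: 16.98
tcp_pos: [472.7, 223.0, 308.7]
tool_rot: [[-0.066, -0.998, 0.001], [-0.998, 0.066, 0.001], [-0.001, -0.001, -1.0]]
contact_force: [0.3, -0.1, 0.5]
gripper_width: 0.702
grasp_force: 0.0
```

Emit:
jog_arm(motion=[[0.4,[0,0,0],[0,0,0]],[0.3,[0,0,0],[0,0,0]],[0.2,[0,0,0],[0,0,0]],[0.15,[0,0,0],[0,0,0]],[0.15,[0,0,0],[0,0,0]],[0.15,[0,0,0],[0,0,0]],[0.15,[0,0,0],[0,0,0]],[0.15,[0,0,0],[0,0,0]]], squeeze=30)

```text
t: 17.98
tcp_pos: [472.5, 222.8, 308.1]
tool_rot: [[-0.066, -0.998, -0.0], [-0.998, 0.066, 0.0], [-0.0, 0.0, -1.0]]
contact_force: [-0.9, -0.0, 1.2]
gripper_width: 0.273
grasp_force: 30.0
```

Emit:
jog_arm(motion=[[0.15,[0,0,-0.1],[0,0,0]],[0.15,[0,0,-0.1],[0,0,0]],[0.15,[0,0,-0.1],[0,0,0]],[0.15,[0,0,-0.1],[0,0,0]],[0.15,[0,0,0],[0,0,0]],[0.15,[0,0,0],[0,0,0]],[0.15,[0,0,0],[0,0,0]]])

```text
t: 18.85
tcp_pos: [472.5, 222.8, 319.9]
tool_rot: [[-0.066, -0.998, -0.0], [-0.998, 0.066, -0.0], [0.0, 0.0, -1.0]]
contact_force: [2.0, 1.1, -6.1]
gripper_width: 0.279
grasp_force: 30.0
```

Emit:
jog_arm(motion=[[0.15,[0,0.1,0],[0,0,0]],[0.15,[0,0.1,0],[0,0,0]],[0.15,[0,0.1,0],[0,0,0]],[0.15,[0,0.1,0],[0,0,0]],[0.15,[0,0.1,0],[0,0,0]],[0.15,[0,0.1,0],[0,0,0]],[0.15,[0,0.07,0],[0,0,0]],[0.15,[0,0,0],[0,0,0]],[0.15,[0,0,0],[0,0,0]]])

```text
t: 19.98
tcp_pos: [452.3, 224.2, 320.0]
tool_rot: [[-0.066, -0.998, -0.0], [-0.998, 0.066, 0.0], [-0.0, 0.0, -1.0]]
contact_force: [-0.6, 1.8, -7.3]
gripper_width: 0.275
grasp_force: 30.0
```

Emit:
jog_arm(motion=[[0.15,[0,0,0.1],[0,0,0]],[0.15,[0,0,0.1],[0,0,0]],[0.15,[0,0,0.1],[0,0,0]],[0.15,[0,0,0.1],[0,0,0]],[0.15,[0,0,0],[0,0,0]],[0.15,[0,0,0],[0,0,0]],[0.15,[0,0,0],[0,0,0]]])

```text
t: 20.85
tcp_pos: [452.6, 224.2, 308.1]
tool_rot: [[-0.066, -0.998, 0.0], [-0.998, 0.066, 0.0], [-0.0, -0.0, -1.0]]
contact_force: [-0.2, 2.5, -3.5]
gripper_width: 0.272
grasp_force: 30.0
```

```bash
python3 - <<'E'
from h import *
s=sensors.observe();print(s['t'],s['tcp_pos'],s['contact_force'],s['gripper_width'],s['grasp_force'])
w,m=grab('wrist','w4.png');a,ms=grab('scene','s4.png');b,mt=grab('top','t4.png')
cv2.imwrite('pics/c4.png',np.hstack([cv2.resize(a[220:384,140:310],(400,386)),cv2.resize(w,(400,386))])[:,:,::-1])
E
```

```text
20.85 [452.58720605 224.17733563 308.14695363] [-0.18175549  2.52402911 -3.50901978] 0.2722279140826592 29.99938130378723
```

View pics/c4.png

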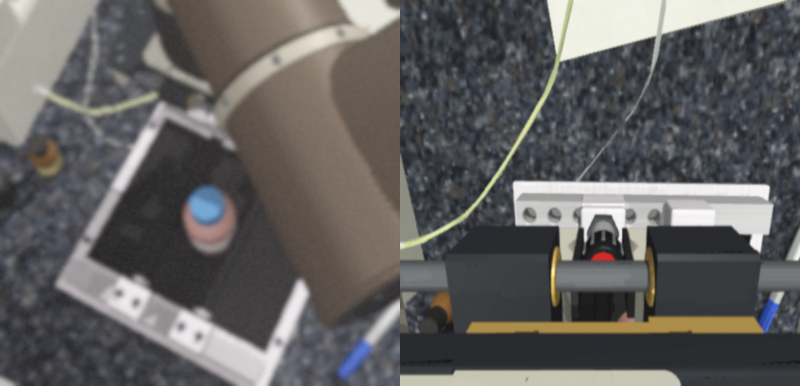

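The picture shows the bottle upright between the bars and the knob held, with the block one hole nearer. Next I'll press down slightly until the spring pull goes, to be sure the pin is seated.

Emit:
jog_arm(motion=[[0.15,[0,0,0.02],[0,0,0]],[0.15,[0,0,0.02],[0,0,0]],[0.15,[0,0,0],[0,0,0]],[0.15,[0,0,0],[0,0,0]],[0.15,[0,0,0],[0,0,0]]])

```text
t: 21.62
tcp_pos: [452.6, 224.2, 308.0]
tool_rot: [[-0.066, -0.998, 0.001], [-0.998, 0.066, 0.0], [-0.0, -0.001, -1.0]]
contact_force: [-3.8, 1.0, 8.5]
gripper_width: 0.272
grasp_force: 30.0
```

The arm moved only 0.1 mm and now pushes 8.5 N against a hard stop, at the same height as the first grasp. The pin is home.

```bash
python3 -c "
from station import robot
print(robot.hand_in())"
```

```text
the job is handed in; nothing more can be done
None
```

The job is handed in, with no verdict returned: the blue-capped bottle stands upright on the mat between the bars, the far bar has moved about 20 mm to the next hole, the pin is home, and the gripper still holds the knob at 30 N.

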